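# Make up the repair caddy for one bass harmonica

### The job

Make up the three-bay repair caddy for this harmonica: first lay the pearwood comb in the cork-lined bay and then the tarnished brass reed plate squarely on top of it; the chrome cover plate goes in the green-lined bay and the blued steel reed wrench in the red-lined bay, whenever you like. Lay each piece flat, right side up, lengthwise in the middle of its bay, and set it down gently rather than dropping it. Leave the black comb, the short bright brass plate and the magnifier where they lie.

Things in the scene. Friction and masses are not known exactly. Their poses are not given: they have to be found in the camera images.
- pear_comb: Loose pearwood harmonica comb, pinkish tan block with ten dark chamber slots painted flush on its flat top: 108 x 30 x 10 mm (x long, y wide, z high), about 30 g. Origin: centre of its underside; z up at the start.
- tarnished_plate: Loose dark, tarnished brown brass reed plate with a row of ten reeds on its top: 104 x 28 x 5 mm (x long, y wide, z thick; reeds stand up under 1 mm), about 110 g. Origin: centre of its underside; z up at the start.
- chrome_cover: Loose shiny chrome cover plate, closed block shape with rounded edges: 104 x 28 x 9 mm (x long, y wide, z high), about 60 g. Origin: centre of its underside; z up at the start.
- reed_wrench: Loose blued steel reed wrench, a dark blue bar with small forked ends: 110 mm long along x, shank 12 mm wide along y (17 mm at the ends), 8 mm high, about 60 g. Origin: centre of its underside, mid-shank; z up at the start.
- cork_bay: Speckled tan cork liner, 123 x 82 x 2 mm, fixed in one bay of the caddy; origin: centre of its underside, mid-bay, 4 mm above the bench; parts rest on its top, 6 mm above the bench. The bay is 125 mm long (liner's x) by 84 mm wide (y). Which liner is in which bay varies.
- green_bay: Dark green liner in another bay of the caddy, measured like the cork one. The caddy is a fixed white-painted wooden tray, 135 x 272 mm outside, three equal bays side by side, 89 mm apart centre to centre; walls and dividers 5 mm thick, rim 16 mm above the bench (10 mm above the liners).
- red_bay: Red liner in another bay of the caddy, measured like the cork one. To release in a bay, open the fingers only about 15 mm beyond the part, so that they clear the walls.
- black_comb: Look-alike to leave: loose black plastic comb, 108 x 30 x 10 mm, origin at the centre of its underside. All seven loose pieces lie on the bench (z = 0), x axis within 0.25 rad of world x; neighbours lie about 93 mm apart along y and 150 mm along x, centre to centre, so grip across the width with the fingers only partly open.
- bright_plate: Look-alike to leave: loose polished yellow brass reed plate, shorter: 82 x 28 x 5 mm, origin at the centre of its underside.
- magnifier: Bystander to leave: loose small magnifier lying flat, clear lens in a black bakelite ring 56 mm across and 12 mm high, origin at the centre of its underside. (A fixed aluminium jig, at most 35 mm high, stands empty well to the right of the work, around x 0.52, y -0.57 m; it is not used.)
There are look-alikes about, which are no part of the job. What is meant by the reed_wrench is not turquoise or white, and is the larger of those in its own colour.

How it is judged:
On the way, in this order (a step that is already met when the one before it is completed fails the run):
1. the pearwood comb lies released in the middle of the cork-lined bay (horizontal distance between pear_comb and cork_bay below 0.015 m and z of pear_comb in the frame of cork_bay between -0.001 and 0.005 m and angle between the x axis of pear_comb and the x axis of cork_bay, either way round below 0.2 rad and angle between pear_comb's own z axis and vertical below 0.1 rad and contact force between the fingers and pear_comb below 0.05 N and linear speed of pear_comb below 0.02 m/s and angular speed of pear_comb below 0.2 rad/s), for 0.2 s.
2. the tarnished reed plate lies released, squarely on top of the comb (horizontal distance between tarnished_plate and pear_comb below 0.008 m and z of tarnished_plate in the frame of pear_comb between 0.008 and 0.0125 m and angle between the x axis of tarnished_plate and the x axis of pear_comb, either way round below 0.15 rad and angle between tarnished_plate's own z axis and vertical below 0.1 rad and contact force between the fingers and tarnished_plate below 0.05 N and linear speed of tarnished_plate below 0.02 m/s and angular speed of tarnished_plate below 0.2 rad/s), for 0.2 s.
At the end, for the whole second after the job is handed in: Comb on cork, cover on green, wrench on red liner, each within 15 mm of the middle and 0.2 rad of lengthwise; tarnished plate on the comb within 8 mm and 0.15 rad; all flat, right side up, released, at rest; black comb, bright plate and magnifier moved under 15 mm (all of step 1 and all of step 2 and horizontal distance between chrome_cover and green_bay below 0.015 m and z of chrome_cover in the frame of green_bay between -0.001 and 0.005 m and angle between the x axis of chrome_cover and the x axis of green_bay, either way round below 0.2 rad and angle between each of chrome_cover, reed_wrench's own z axis and vertical below 0.1 rad and contact force between the fingers and chrome_cover below 0.05 N and linear speed of each of chrome_cover, reed_wrench below 0.02 m/s and angular speed of each of chrome_cover, reed_wrench below 0.2 rad/s and horizontal distance between reed_wrench and red_bay below 0.015 m and z of reed_wrench in the frame of red_bay between -0.001 and 0.005 m and angle between the x axis of reed_wrench and the x axis of red_bay, either way round below 0.2 rad and contact force between the fingers and reed_wrench below 0.05 N and distance of each of black_comb, bright_plate, magnifier from where it was at the start of the episode below 0.015 m); the robot touches nothing.
It fails at once if a look-alike or the magnifier is moved by more than 15 mm (distance of any of black_comb, bright_plate, magnifier from where it was at the start of the episode above 0.015 m).
It fails at once if a piece is dropped or thrown (faster than 0.6 m/s while not held, a fall of about 20 mm) ((contact force between the fingers and pear_comb below 0.01 N and linear speed of pear_comb above 0.6 m/s) or (contact force between the fingers and tarnished_plate below 0.01 N and linear speed of tarnished_plate above 0.6 m/s) or (contact force between the fingers and chrome_cover below 0.01 N and linear speed of chrome_cover above 0.6 m/s) or (contact force between the fingers and reed_wrench below 0.01 N and linear speed of reed_wrench above 0.6 m/s)).
It also fails if it takes over 99 s, if anything falls off the work surface, if the arm or the gripper's body presses on something with over 40 N, if the wrist force passes 120 N, or if a joint passes its speed limit or range.

### The arm

A 6-joint arm with a two-finger parallel gripper is mounted at the origin on the work surface. World frame = base frame: x ahead of the robot, y to its left, z up, the work surface at z = 0. Lengths are in m, angles in rad, forces in N, time in s.
With the tool pointing down it reaches from about 0.25 to 0.8 m from the base axis. Payload 3.9 kg.
Tool frame: the origin (TCP) lies at the very end of the fingers, on their centre line; the grasp point (between the pads) lies 19 mm behind it; z points along the fingers, y is the line along which they close (so a half turn about z gives the same grasp; the last joint's range is limited). The gripper opens to 85 mm and grips with 20 to 120 N. Pads are 22 mm wide; open, the fingers measure 114 mm over their backs; the gripper's body (76 mm by 85 mm) begins 54 mm behind the grasp point. The pads swing forward as they close: fully open they stand 13 mm farther back than shut.
Start: joints at [1.229, 0.26, -0.138, 1.173, 0, 1.571], TCP at [0.176, 0.495, 0.231] pointing down, gripper open.
Joint ranges: [-2.78, 2.78], [-0.83, 1.72], [-1.28, 1.37], [-1.9, 2.12], [-1.57, 1.48], [-3.14, 3.14]. Speed limits (rad/s): [2.57, 2.57, 3.14, 3.14, 3.14, 3.14].

### API

Orientations are given as a 3x3 rotation matrix whose columns are the frame's x, y, z axes.
In Python, from rig import bot gives the robot as it stands.
- The arm moves only by the tool play_rows, never from a script. Its argument "targets" is a list of rows, each an object with "linear": the shift along the tool's x, y, z scaled (see below), a list of three; "dr": the turn, a rotation vector about the tool's x, y, z scaled (see below), a list of three; "claw": the closure, from 0 (fully open) to 1 (shut). In form: [{"linear": [dx, dy, dz], "dr": [wx, wy, wz], "claw": claw}, ...]. A call has 1 to 20 rows; each row is the pose to reach, as a shift and turn from the pose commanded when the call began, along the tool's axes at that moment, turning the shorter way round; what a row does not reach only later rows make up. The controller multiplies each number of a shift by 0.3 m and each number of a turn by pi rad. A row lasts 1/8 s, in which the tool goes at most 62.5 mm and 10.7 degrees, less where a joint would pass 70% of its speed; a pose out of reach is approached as far as the arm can. A call with a number of a shift or a turn outside -1 to 1 is refused whole. A call with a gripper value outside its range is refused whole. The fingers move at their own pace and stop on an object; the grip force is fixed at half the most. Time passes only in rows, so rows that repeat a pose let the fingers close. It gives the time, the measured TCP pose, the force, the opening and the grip force at its end, in the units of the state.
- bot.get_state(): the state, without advancing time (a new reading comes with each control period).
- bot.camera(name): name is "scene" or "top" or "wrist"; returns the picture (384x512x3 uint8, red, green, blue); there is no depth.
- bot.camera_model(name): a dict with "mtx" (3x3 intrinsics, pixels), "R" (3x3) and "t" (3): a world point X has camera coordinates R X + t; the wrist camera has in their place "T_tool_cam" (4x4, takes a point from camera to tool coordinates, whose origin is the TCP and whose axes are the flange's). Camera axes: x right, y down, z forward; pixel columns grow to the right and rows downward; lengths in m; the calibration is good to about 2 mm. A picture is of the moment at which its call begins: read the wrist's pose just before it. camera_model takes no time and is no camera call.
- bot.sign_off(): hands the job in; it is judged then, once.
The state is a dict: "time": time; "q": joint angles; "qd": joint speeds; "tau": joint torques, N m; "tcp_pos": TCP position; "ee_rot": TCP orientation; "contact_force": force on the tool from outside, world axes, zero at the start; "moment": the same for the moment, N m; "gripper_width": finger opening in m; "finger_force": force on a finger pad.
Only numpy, scipy, OpenCV 4.12 (cv2) and the standard library are available. Lean on these libraries where they do the work, as an engineer would, in place of code of your own. Each camera call takes 0.05 s, during which the arm holds its last target. There are 200 camera calls.

## Working session

There is one attempt and no reset: what is moved stays moved. The work goes in short steps, Python scripts to look and compute and a tool call to move; the robot and the scene stay as the last step left them, time stands still between calls to the robot, and variables do not carry over. Pictures are saved under pics/ and viewed, at most 14 in all, crops included, and the job is handed in when it is done.

Besides the shell and the picture viewer there is one more tool, called after "Request:" as name([rows], argument=value, ...), one row to a line, values as JSON. play_rows: Moves the arm, as the interface text tells. Shifts and turns lie within -1 to 1; 1 stands for 0.3 m of shift or pi rad of turn. Its arguments: {"type":"object","properties":{"targets":{"type":"array"}},"required":["targets"]}

```bash
mkdir -p pics; ls
python3 - <<'E'
from rig import bot
import cv2,numpy as np
s=bot.get_state();print({k:np.round(v,3).tolist() for k,v in s.items()})
for n in("top","scene"):
    cv2.imwrite(f"pics/{n}0.png",cv2.resize(bot.camera(n),(800,600))[:,:,::-1])
    m=bot.camera_model(n);print({k:np.round(v,3).tolist() for k,v in m.items()})
print(bot.camera_model("wrist"))
E
```

```text
pics
{'time': 0.0, 'q': [1.229, 0.261, -0.139, 1.173, 0.0, 1.571], 'qd': [0.0, 0.001, 0.001, -0.0, -0.002, 0.0], 'tau': [-0.002, -40.568, 25.392, 0.019, -0.0, 0.0], 'tcp_pos': [0.176, 0.494, 0.23], 'ee_rot': [[-0.942, 0.335, -0.001], [0.335, 0.942, -0.002], [0.0, -0.002, -1.0]], 'contact_force': [-0.522, 0.809, 0.573], 'moment': [-0.037, -0.03, -0.058], 'finger_force': 0.0, 'gripper_width': 0.085}
{'mtx': [[365.935, 0.0, 256.901], [0.0, 365.935, 188.761], [0.0, 0.0, 1.0]], 'R': [[-0.012, -1.0, 0.0], [-0.996, 0.012, -0.087], [0.087, -0.001, -0.996]], 't': [-0.026, 0.47, 0.773]}
{'mtx': [[431.415, 0.0, 258.81], [0.0, 431.415, 186.41], [0.0, 0.0, 1.0]], 'R': [[-0.47, 0.882, 0.008], [0.707, 0.382, -0.596], [-0.529, -0.275, -0.803]], 't': [0.254, -0.297, 1.314]}
{'mtx': array([[290.59393079,   0.        , 258.01662362],
       [  0.        , 290.59393079, 192.34476476],
       [  0.        ,   0.        ,   1.        ]]), 'T_tool_cam': array([[-6.92716014e-05, -9.65310915e-01, -2.61103107e-01,
         6.69291922e-02],
       [ 9.99999961e-01,  4.08746497e-06, -2.80415174e-04,
        -5.31555370e-04],
       [ 2.71755078e-04, -2.61103116e-01,  9.65310877e-01,
        -1.41555489e-01],
       [ 0.00000000e+00,  0.00000000e+00,  0.00000000e+00,
         1.00000000e+00]])}
```

View pics/top0.png

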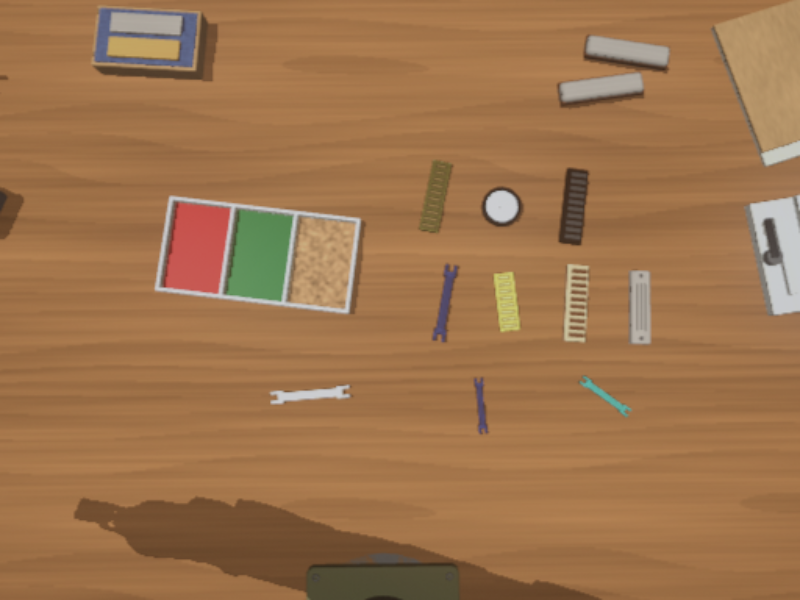

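View pics/scene0.png

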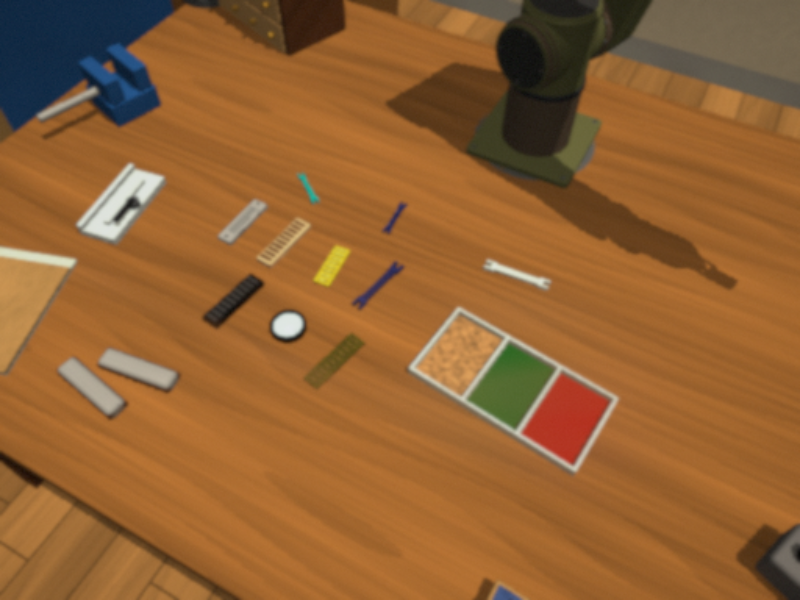

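Top view (800×600 pixels): pear comb (577,303), tarnished plate (436,197), chrome cover (641,307), red, green and cork bays at (197,248), (260,255) and (324,263). Wrench candidates are the large dark blue (446,303), small dark blue (481,406), turquoise (605,396) and white (310,395). The one at (446,303) fits because it is the larger of the dark blue pair. I'll confirm it in a crop while measuring.

```bash
cat > h.py <<'E'
import cv2,numpy as np
from rig import bot
S=2000.0 # px per m in the ortho view
def ortho(img,K,R,t,z,x0,x1,y0,y1):
    """warp to plane z; column = (y1-y)*S, row=(x1-x)*S"""
    w,h=int(round((y1-y0)*S)),int(round((x1-x0)*S))
    W=np.array([[x1,y1,z],[x1,y0,z],[x0,y0,z],[x0,y1,z]])
    p=(K@(R@W.T+np.reshape(t,(3,1)))).T;p=p[:,:2]/p[:,2:]
    H=cv2.getPerspectiveTransform(np.float32([[0,0],[w,0],[w,h],[0,h]]),np.float32(p))
    return cv2.warpPerspective(img,H,(w,h),flags=cv2.INTER_CUBIC|cv2.WARP_INVERSE_MAP)
def ray(K,R,t,u,v,z):
    d=R.T@np.linalg.inv(K)@[u,v,1];c=-R.T@np.array(t);return c+d*(z-c[2])/d[2]
def rect(mask,x1,y1):
    """largest blob -> centre, sizes (long,short), angle of the long axis to world x"""
    n,l,st,_=cv2.connectedComponentsWithStats(mask.astype(np.uint8))
    m=(l==1+np.argmax(st[1:,4])).astype(np.uint8)
    c=max(cv2.findContours(m,0,2)[0],key=cv2.contourArea)
    b=cv2.boxPoints(cv2.minAreaRect(c));P=np.c_[x1-b[:,1]/S,y1-b[:,0]/S]
    e=[P[1]-P[0],P[2]-P[1]];L=[np.linalg.norm(k) for k in e];a=e[int(np.argmax(L))]
    if a[0]<0:a=-a
    M=cv2.moments(c)
    return P.mean(0),(max(L),min(L)),np.arctan2(a[1],a[0]),b,np.array([x1-M['m01']/M['m00']/S,y1-M['m10']/M['m00']/S])
E
cat > meas.py <<'E'
from h import *
img=bot.camera("top");m=bot.camera_model("top");K,R,t=m["mtx"],m["R"],np.array(m["t"])
O={"pear":(577,303,.01),"tarn":(436,197,.005),"chrome":(641,307,.009),"wrench":(446,303,.008),"small":(481,406,.008),"black":(575,206,.01),"bright":(507,302,.005),"mag":(502,207,.012)}
tiles=[]
for n,(u,v,z) in O.items():
    c=ray(K,R,t,u*.64,v*.64,z);x0,x1,y0,y1=c[0]-.075,c[0]+.075,c[1]-.045,c[1]+.045
    o=ortho(img,K,R,t,z,x0,x1,y0,y1)
    L=cv2.cvtColor(o,cv2.COLOR_RGB2LAB).astype(float);bg=np.median(np.r_[L[:15].reshape(-1,3),L[-15:].reshape(-1,3)],0)
    d=np.linalg.norm(L-bg,axis=2);cent,sz,a,b,mo=rect(d>35,x1,y1)
    print(n,np.round(cent,4),"moments",np.round(mo,4),"size",np.round(sz,4),"ang",round(a,3))
    p=o.copy();cv2.polylines(p,[b.astype(int)],True,(0,255,255),1);tiles.append(np.pad(p,((0,0),(0,10),(0,0))))
out=np.vstack([np.hstack(tiles[:4]),np.hstack(tiles[4:])])
cv2.imwrite("pics/tiles.png",out[:,:,::-1])
# caddy
hsv=cv2.cvtColor(img,cv2.COLOR_RGB2HSV)
for n,(u,v) in {"red":(197,248),"green":(260,255),"cork":(324,263)}.items():
    z=.006;c=ray(K,R,t,u*.64,v*.64,z);x0,x1,y0,y1=c[0]-.09,c[0]+.09,c[1]-.065,c[1]+.065
    o=ortho(img,K,R,t,z,x0,x1,y0,y1);L=cv2.cvtColor(o,cv2.COLOR_RGB2LAB).astype(float)
    h,w=L.shape[:2];cc=L[h//2-60:h//2+60,w//2-30:w//2+30].reshape(-1,3);ref=np.median(cc,0)
    d=np.linalg.norm(L-ref,axis=2)
    cent,sz,a,b,mo=rect(cv2.morphologyEx((d<(45 if n=="cork" else 40)).astype(np.uint8),cv2.MORPH_OPEN,np.ones((15,15))),x1,y1);print(n,np.round(cent,4),np.round(mo,4),np.round(sz,4),round(a,3))
# whole caddy from the white rim
z=.016;c=ray(K,R,t,260*.64,255*.64,z);x0,x1,y0,y1=c[0]-.12,c[0]+.12,c[1]-.18,c[1]+.18
o=ortho(img,K,R,t,z,x0,x1,y0,y1);L=cv2.cvtColor(o,cv2.COLOR_RGB2HSV)
mk=((L[...,1]<70)&(L[...,2]>130)).astype(np.uint8);cent,sz,a,b,mo=rect(mk,x1,y1);print("rim",np.round(cent,4),np.round(sz,4),"long axis",round(a,3))
cv2.polylines(o,[b.astype(int)],True,(255,0,255),1);cv2.imwrite("pics/cad.png",o[:,:,::-1])
E
python3 meas.py
```

```text
pear [ 0.4571 -0.2757] moments [ 0.4573 -0.2723] size [0.108  0.0305] ang -0.091
tarn [ 0.6135 -0.0832] moments [ 0.6212 -0.0851] size [0.101  0.0297] ang -0.194
chrome [ 0.4503 -0.3662] moments [ 0.4498 -0.3661] size [0.1019 0.026 ] ang -0.037
wrench [ 0.4593 -0.0924] moments [ 0.4589 -0.0921] size [0.11   0.0205] ang -0.191
small [ 0.3161 -0.1387] moments [ 0.316  -0.1387] size [0.0768 0.013 ] ang 0.07
black [ 0.5947 -0.2778] moments [ 0.5947 -0.2773] size [0.111  0.0354] ang -0.147
bright [ 0.4604 -0.1791] moments [ 0.4604 -0.179 ] size [0.0828 0.029 ] ang 0.093
mag [ 0.5946 -0.1741] moments [ 0.5946 -0.1748] size [0.0588 0.0581] ang -1.107
red [0.5431 0.259 ] [0.5428 0.2583] [0.1246 0.0782] -0.132
green [0.5317 0.17  ] [0.5316 0.1691] [0.1262 0.0799] -0.137
cork [0.5207 0.0832] [0.5205 0.0802] [0.1295 0.0877] -0.129
rim [0.5303 0.1696] [0.2757 0.1378] long axis 1.439
```

View pics/tiles.png

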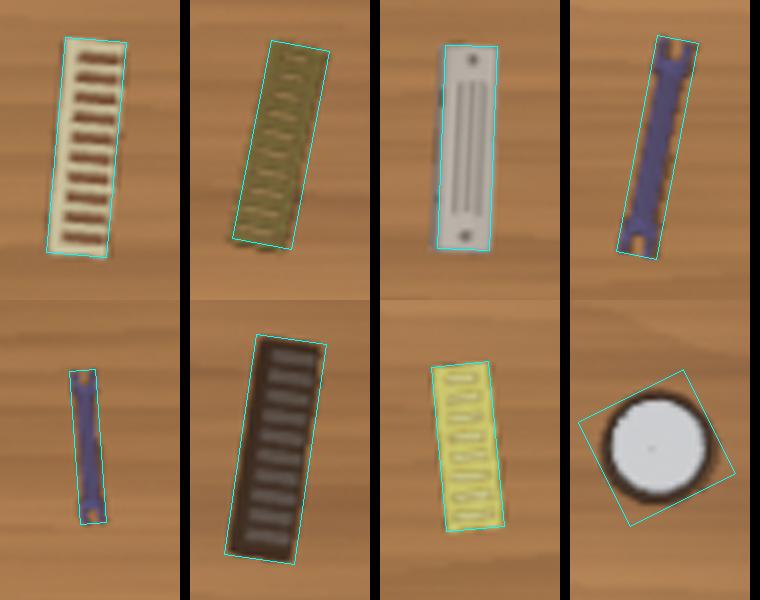

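View pics/cad.png

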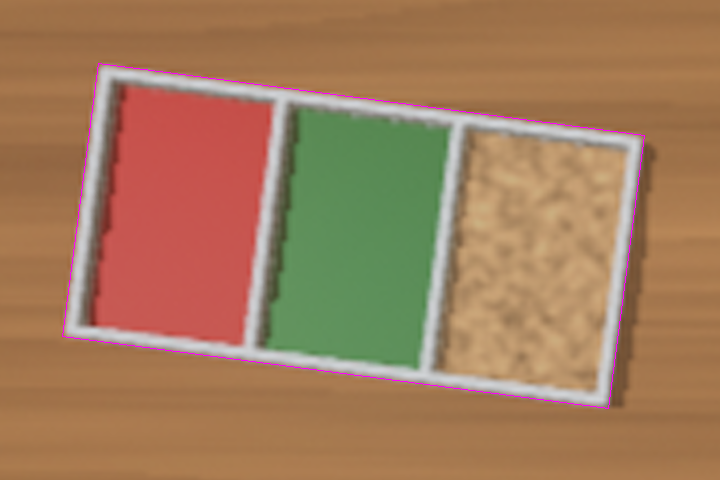

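The crops confirm the wrench: the large dark blue one is 110 mm and the small one is 77 mm. The rectangles match the given sizes. The plate's rectangle misses about 3 mm at its near end, so its centre is about (0.612,-0.083). The rim fit is 276×138 mm with the red bay on the left, green in the middle and cork on the right. Bays: cork (0.5186,0.0814), green (0.530,0.170), red (0.542,0.258), all at angle -0.132.

```bash
cat > plan.py <<'E'
import sys,numpy as np
from scipy.spatial.transform import Rotation as Ro
from rig import bot
# usage: plan.py x,y,z,a ...  -> scaled shift/turn of each from the present pose
s=bot.get_state();p=np.array(s["tcp_pos"]);R=np.array(s["ee_rot"])
a0=np.arctan2(-R[1,0],-R[0,0])
print("t",s["time"],"tcp",np.round(p,4),"a",round(a0,3),"tilt",np.round(R[:2,2],4),"w",round(s["gripper_width"],4),"F",np.round(s["contact_force"],1),"ff",round(s["finger_force"],1))
for g in sys.argv[1:]:
    x,y,z,a=map(float,g.split(","))
    c,n=np.cos(a),np.sin(a);T=np.array([[-c,n,0],[-n,-c,0],[0,0,-1.]]).T
    T=np.column_stack([[-c,-n,0],[-n,c,0],[0,0,-1]])
    print(g,"lin",np.round(R.T@([x,y,z]-p)/.3,3).tolist(),"dr",np.round(Ro.from_matrix(R.T@T).as_rotvec()/np.pi,4).tolist())
E
python3 plan.py .25,.22,.2,-.2
```

```text
t 0.15 tcp [0.1758 0.4941 0.2306] a -0.342 tilt [-0.0005 -0.0015] w 0.0853 F [-0.   0.2  0.2] ff 0.0
.25,.22,.2,-.2 lin [-0.539, -0.778, 0.103] dr [-0.0005, -0.0, -0.0451]
```

Request:
play_rows([
  {"linear": [-0.54, -0.78, 0.1], "dr": [0, 0, -0.045], "claw": 0.45},
  {"linear": [-0.54, -0.78, 0.1], "dr": [0, 0, -0.045], "claw": 0.45},
  {"linear": [-0.54, -0.78, 0.1], "dr": [0, 0, -0.045], "claw": 0.45},
  {"linear": [-0.54, -0.78, 0.1], "dr": [0, 0, -0.045], "claw": 0.45},
  {"linear": [-0.54, -0.78, 0.1], "dr": [0, 0, -0.045], "claw": 0.45},
  {"linear": [-0.54, -0.78, 0.1], "dr": [0, 0, -0.045], "claw": 0.45},
])

```text
time: 0.9
tcp_pos: [0.2496, 0.2175, 0.2009]
ee_rot: [[-0.979, 0.203, -0.001], [0.203, 0.979, -0.001], [0.001, -0.001, -1.0]]
contact_force: [-0.6, 0.7, -0.7]
gripper_width: 0.0471
finger_force: 0.0
```

```bash
python3 plan.py .35,-.04,.18,-.1
```

```text
t 0.9 tcp [0.2496 0.2175 0.2009] a -0.205 tilt [-0.001  -0.0011] w 0.0471 F [-0.6  0.7 -0.7] ff 0.0
.35,-.04,.18,-.1 lin [-0.502, -0.772, 0.07] dr [-0.0004, -0.0003, -0.0333]
```

Request:
play_rows([
  {"linear": [-0.5, -0.77, 0.07], "dr": [0, 0, -0.033], "claw": 0.45},
  {"linear": [-0.5, -0.77, 0.07], "dr": [0, 0, -0.033], "claw": 0.45},
  {"linear": [-0.5, -0.77, 0.07], "dr": [0, 0, -0.033], "claw": 0.45},
  {"linear": [-0.5, -0.77, 0.07], "dr": [0, 0, -0.033], "claw": 0.45},
  {"linear": [-0.5, -0.77, 0.07], "dr": [0, 0, -0.033], "claw": 0.45},
])

```text
time: 1.52
tcp_pos: [0.353, -0.0384, 0.1804]
ee_rot: [[-0.995, 0.099, 0.001], [0.099, 0.995, -0.0], [-0.001, 0.0, -1.0]]
contact_force: [0.4, 0.4, 0.3]
gripper_width: 0.0465
finger_force: 0.0
```

```bash
python3 plan.py .457,-.275,.14,-.091
```

```text
t 1.525 tcp [ 0.353  -0.0384  0.1804] a -0.1 tilt [ 0.0014 -0.0001] w 0.0465 F [0.4 0.4 0.3] ff 0.0
.457,-.275,.14,-.091 lin [-0.423, -0.75, 0.135] dr [0.0, 0.0005, -0.0027]
```

Request:
play_rows([
  {"linear": [-0.42, -0.75, 0.135], "dr": [0, 0, -0.003], "claw": 0.45},
  {"linear": [-0.42, -0.75, 0.135], "dr": [0, 0, -0.003], "claw": 0.45},
  {"linear": [-0.42, -0.75, 0.135], "dr": [0, 0, -0.003], "claw": 0.45},
  {"linear": [-0.42, -0.75, 0.135], "dr": [0, 0, -0.003], "claw": 0.45},
  {"linear": [-0.42, -0.75, 0.135], "dr": [0, 0, -0.003], "claw": 0.45},
  {"linear": [-0.42, -0.75, 0.135], "dr": [0, 0, -0.003], "claw": 0.45},
  {"linear": [-0.42, -0.75, 0.135], "dr": [0, 0, -0.003], "claw": 0.45},
])

```text
time: 2.4
tcp_pos: [0.4544, -0.2707, 0.1398]
ee_rot: [[-0.996, 0.086, -0.001], [0.086, 0.996, 0.001], [0.001, 0.001, -1.0]]
contact_force: [-0.5, 0.6, -0.3]
gripper_width: 0.0468
finger_force: 0.0
```

```bash
cat > wr.py <<'E'
from h import *
import sys
# wrist ortho crop: wr.py name cx cy z halfx halfy [thr]
n,cx,cy,z,hx,hy=sys.argv[1],*map(float,sys.argv[2:7])
s=bot.get_state();img=bot.camera("wrist");m=bot.camera_model("wrist")
T=np.eye(4);T[:3,:3]=s["ee_rot"];T[:3,3]=s["tcp_pos"];C=np.linalg.inv(T@m["T_tool_cam"])
o=ortho(img,m["mtx"],C[:3,:3],C[:3,3],z,cx-hx,cx+hx,cy-hy,cy+hy)
if len(sys.argv)>7:
    L=cv2.cvtColor(o,cv2.COLOR_RGB2LAB).astype(float);bg=np.median(np.r_[L[:15].reshape(-1,3),L[-15:].reshape(-1,3)],0)
    c,sz,a,b,mo=rect(np.linalg.norm(L-bg,axis=2)>float(sys.argv[7]),cx+hx,cy+hy)
    print(n,np.round(c,4),np.round(mo,4),np.round(sz,4),round(a,3));cv2.polylines(o,[b.astype(int)],True,(0,255,255),1)
cv2.imwrite(f"pics/{n}.png",np.hstack([cv2.resize(img,(480,360)),cv2.resize(o,(int(o.shape[1]*360/o.shape[0]),360))])[:,:,::-1])
E
python3 wr.py w_pear .457 -.275 .01 .075 .045 35; python3 plan.py .457,-.275,.003,-.091
```

```text
w_pear [ 0.4539 -0.2769] [ 0.4541 -0.2762] [0.1089 0.0346] -0.086
t 2.45 tcp [ 0.4545 -0.2708  0.14  ] a -0.086 tilt [-0.0005  0.0007] w 0.047 F [ 0.6 -0.3  0.3] ff 0.0
.457,-.275,.003,-.091 lin [-0.01, -0.014, 0.457] dr [0.0002, -0.0002, 0.0017]
```

View pics/w_pear.png

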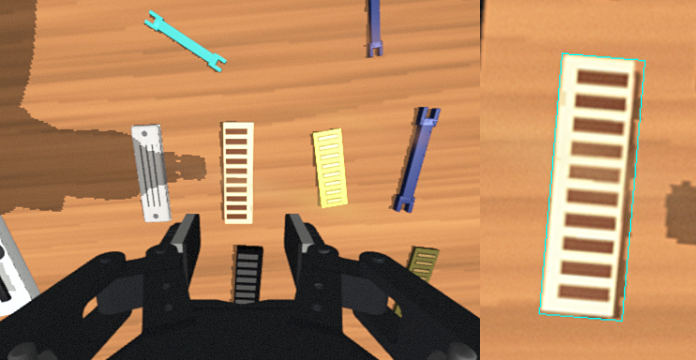

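The wrist view shows the pear comb centred between the open fingers. It reads (0.454,-0.275) against (0.457,-0.276) from the top view, so I'll use (0.456,-0.275) and descend.

Request:
play_rows([
  {"linear": [-0.005, -0.014, 0.2], "dr": [0, 0, 0.0017], "claw": 0.45},
  {"linear": [-0.005, -0.014, 0.35], "dr": [0, 0, 0.0017], "claw": 0.45},
  {"linear": [-0.005, -0.014, 0.42], "dr": [0, 0, 0.0017], "claw": 0.45},
  {"linear": [-0.005, -0.014, 0.44], "dr": [0, 0, 0.0017], "claw": 0.45},
  {"linear": [-0.005, -0.014, 0.45], "dr": [0, 0, 0.0017], "claw": 0.45},
  {"linear": [-0.005, -0.014, 0.456], "dr": [0, 0, 0.0017], "claw": 0.45},
  {"linear": [-0.005, -0.014, 0.456], "dr": [0, 0, 0.0017], "claw": 0.45},
])

```text
time: 3.32
tcp_pos: [0.4566, -0.2771, 0.0038]
ee_rot: [[-0.996, 0.092, 0.001], [0.092, 0.996, -0.001], [-0.001, -0.001, -1.0]]
contact_force: [-0.6, -0.4, 0.5]
gripper_width: 0.0471
finger_force: 0.0
```

```bash
python3 plan.py; python3 wr.py w_pear2 .457 -.275 .01 .075 .045; python3 -c "
from rig import bot
import cv2
i=bot.camera('scene');cv2.imwrite('pics/s2.png',cv2.resize(i[110:200,90:230],(790,508),interpolation=cv2.INTER_CUBIC)[:,:,::-1])"
```

```text
t 3.325 tcp [ 0.4566 -0.2771  0.0038] a -0.093 tilt [ 0.0014 -0.0008] w 0.0471 F [-0.6 -0.4  0.5] ff 0.0
```

View pics/w_pear2.png

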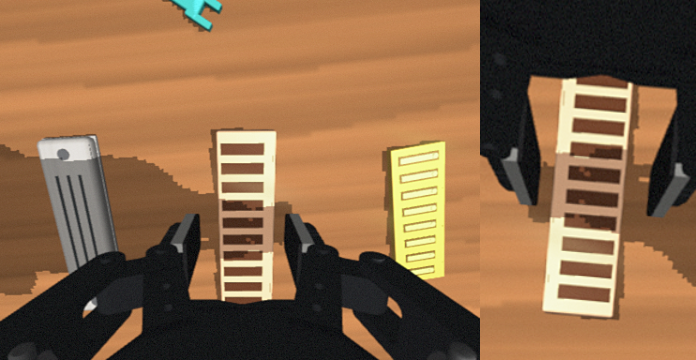

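Wrist view: the comb lies between both pads, clear of each, with no contact yet. I'll go down another 2 mm and close.

Request:
play_rows([
  {"linear": [0, 0, 0.007], "dr": [0, 0, 0], "claw": 0.45},
  {"linear": [0, 0, 0.007], "dr": [0, 0, 0], "claw": 0.55},
  {"linear": [0, 0, 0.007], "dr": [0, 0, 0], "claw": 0.65},
  {"linear": [0, 0, 0.007], "dr": [0, 0, 0], "claw": 0.8},
  {"linear": [0, 0, 0.007], "dr": [0, 0, 0], "claw": 0.8},
  {"linear": [0, 0, 0.007], "dr": [0, 0, 0], "claw": 0.8},
])

```text
time: 4.18
tcp_pos: [0.456, -0.2768, 0.0012]
ee_rot: [[-0.996, 0.093, 0.0], [0.093, 0.996, -0.0], [-0.0, -0.0, -1.0]]
contact_force: [-1.2, 0.7, 5.8]
gripper_width: 0.0282
finger_force: 59.7
```

```bash
python3 plan.py
```

```text
t 4.175 tcp [ 0.456  -0.2768  0.0012] a -0.093 tilt [ 0.0001 -0.0001] w 0.0282 F [-1.2  0.7  5.8] ff 59.7
```

Request:
play_rows([
  {"linear": [0, 0, -0.05], "dr": [0, 0, 0], "claw": 0.8},
  {"linear": [0, 0, -0.2], "dr": [0, 0, 0], "claw": 0.8},
  {"linear": [0, 0, -0.35], "dr": [0, 0, 0], "claw": 0.8},
  {"linear": [0, 0.2, -0.35], "dr": [0, 0, 0.004], "claw": 0.8},
  {"linear": [0, 0.4, -0.35], "dr": [0, 0, 0.006], "claw": 0.8},
  {"linear": [0, 0.6, -0.35], "dr": [0, 0, 0.008], "claw": 0.8},
  {"linear": [0, 0.75, -0.35], "dr": [0, 0, 0.01], "claw": 0.8},
  {"linear": [0, 0.8, -0.35], "dr": [0, 0, 0.012], "claw": 0.8},
  {"linear": [0, 0.8, -0.35], "dr": [0, 0, 0.012], "claw": 0.8},
])

```text
time: 5.3
tcp_pos: [0.4784, -0.0369, 0.1065]
ee_rot: [[-0.992, 0.127, 0.001], [0.127, 0.992, -0.0], [-0.001, -0.0, -1.0]]
contact_force: [-0.4, -0.6, 0.6]
gripper_width: 0.0275
finger_force: 59.4
```

```bash
python3 plan.py .5186,.0814,.08,-.132
```

```text
t 5.3 tcp [ 0.4784 -0.0369  0.1065] a -0.128 tilt [ 0.0008 -0.0002] w 0.0275 F [-0.4 -0.6  0.6] ff 59.4
.5186,.0814,.08,-.132 lin [-0.082, 0.408, 0.088] dr [-0.0, 0.0003, 0.0013]
```

Request:
play_rows([
  {"linear": [-0.04, 0.2, 0], "dr": [0, 0, 0.001], "claw": 0.8},
  {"linear": [-0.082, 0.35, 0.05], "dr": [0, 0, 0.001], "claw": 0.8},
  {"linear": [-0.082, 0.408, 0.088], "dr": [0, 0, 0.001], "claw": 0.8},
  {"linear": [-0.082, 0.408, 0.088], "dr": [0, 0, 0.001], "claw": 0.8},
  {"linear": [-0.082, 0.408, 0.088], "dr": [0, 0, 0.001], "claw": 0.8},
])

```text
time: 5.92
tcp_pos: [0.5178, 0.0789, 0.0796]
ee_rot: [[-0.991, 0.135, -0.001], [0.135, 0.991, -0.001], [0.001, -0.001, -1.0]]
contact_force: [0.5, 0.3, 0.0]
gripper_width: 0.0281
finger_force: 59.4
```

```bash
python3 plan.py .5186,.0814,.008,-.132;  python3 wr.py w_pear3 .519 .081 .006 .1 .07
```

```text
t 5.925 tcp [0.5178 0.0789 0.0796] a -0.135 tilt [-0.0009 -0.0009] w 0.0281 F [0.5 0.3 0. ] ff 59.4
.5186,.0814,.008,-.132 lin [-0.002, 0.009, 0.239] dr [-0.0003, -0.0003, -0.0009]
```

View pics/w_pear3.png

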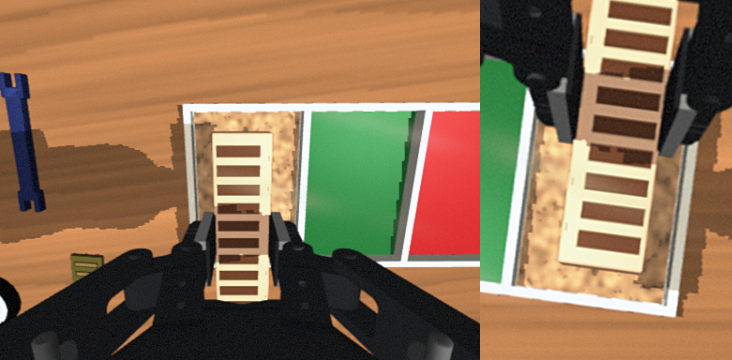

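Wrist view: the comb is held level over the cork bay, aligned with its walls. I'll descend to TCP z ≈ 8 mm.

Request:
play_rows([
  {"linear": [-0.002, 0.009, 0.1], "dr": [0, 0, -0.001], "claw": 0.8},
  {"linear": [-0.002, 0.009, 0.18], "dr": [0, 0, -0.001], "claw": 0.8},
  {"linear": [-0.002, 0.009, 0.215], "dr": [0, 0, -0.001], "claw": 0.8},
  {"linear": [-0.002, 0.009, 0.23], "dr": [0, 0, -0.001], "claw": 0.8},
  {"linear": [-0.002, 0.009, 0.237], "dr": [0, 0, -0.001], "claw": 0.8},
  {"linear": [-0.002, 0.009, 0.239], "dr": [0, 0, -0.001], "claw": 0.8},
  {"linear": [-0.002, 0.009, 0.239], "dr": [0, 0, -0.001], "claw": 0.8},
])

```text
time: 6.85
tcp_pos: [0.5199, 0.083, 0.0083]
ee_rot: [[-0.992, 0.13, 0.001], [0.13, 0.992, 0.0], [-0.001, 0.0, -1.0]]
contact_force: [-0.5, -0.3, -0.2]
gripper_width: 0.0284
finger_force: 59.4
```

```bash
python3 plan.py
```

```text
t 6.85 tcp [0.5199 0.083  0.0083] a -0.13 tilt [0.001  0.0001] w 0.0284 F [-0.5 -0.3 -0.2] ff 59.4
```

Slightly lower (0.6 mm), release to about 45 mm and retreat.

Request:
play_rows([
  {"linear": [0, 0, 0.002], "dr": [0, 0, 0], "claw": 0.8},
  {"linear": [0, 0, 0.003], "dr": [0, 0, 0], "claw": 0.64},
  {"linear": [0, 0, 0.003], "dr": [0, 0, 0], "claw": 0.55},
  {"linear": [0, 0, 0.003], "dr": [0, 0, 0], "claw": 0.48},
  {"linear": [0, 0, 0.003], "dr": [0, 0, 0], "claw": 0.48},
  {"linear": [0, 0, -0.03], "dr": [0, 0, 0], "claw": 0.48},
  {"linear": [0, 0, -0.15], "dr": [0, 0, 0], "claw": 0.48},
  {"linear": [0, 0, -0.35], "dr": [0, 0, 0], "claw": 0.48},
  {"linear": [0, 0, -0.35], "dr": [0, 0, 0], "claw": 0.48},
])

```text
time: 7.98
tcp_pos: [0.5237, 0.0836, 0.1183]
ee_rot: [[-0.991, 0.13, 0.011], [0.13, 0.992, 0.002], [-0.01, 0.003, -1.0]]
contact_force: [0.3, 0.6, -0.3]
gripper_width: 0.0443
finger_force: 0.0
```

```bash
python3 plan.py .612,-.083,.14,-.194;  python3 wr.py w_pear4 .519 .081 .016 .08 .06 45
```

```text
t 7.975 tcp [0.5237 0.0836 0.1183] a -0.13 tilt [0.0108 0.0017] w 0.0443 F [ 0.3  0.6 -0.3] ff 0.0
.612,-.083,.14,-.194 lin [-0.365, -0.512, -0.07] dr [0.0011, 0.0033, 0.0203]
w_pear4 [0.521  0.0812] [0.5207 0.0848] [0.156  0.1195] -0.0
```

View pics/w_pear4.png

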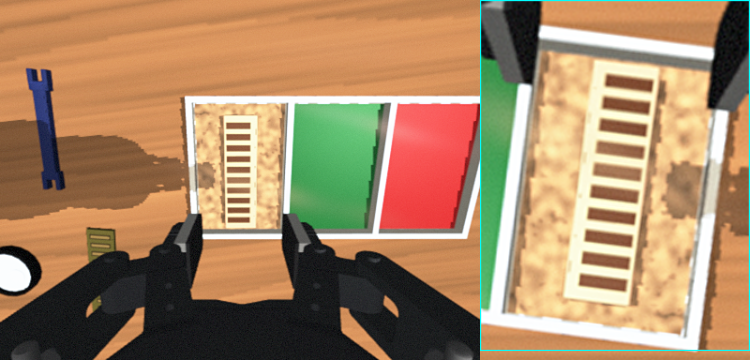

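Wrist view: the comb lies flat in the middle of the cork bay, measured at about (0.519,0.0825). Next is the tarnished plate.

Request:
play_rows([
  {"linear": [-0.12, -0.17, -0.05], "dr": [0, 0.0033, 0.01], "claw": 0.48},
  {"linear": [-0.25, -0.34, -0.07], "dr": [0.001, 0.0033, 0.02], "claw": 0.48},
  {"linear": [-0.365, -0.512, -0.07], "dr": [0.001, 0.0033, 0.02], "claw": 0.48},
  {"linear": [-0.365, -0.512, -0.07], "dr": [0.001, 0.0033, 0.02], "claw": 0.48},
  {"linear": [-0.365, -0.512, -0.07], "dr": [0.001, 0.0033, 0.02], "claw": 0.48},
  {"linear": [-0.365, -0.512, -0.07], "dr": [0.001, 0.0033, 0.02], "claw": 0.48},
])

```text
time: 8.78
tcp_pos: [0.6067, -0.0823, 0.133]
ee_rot: [[-0.982, 0.191, -0.013], [0.191, 0.982, -0.001], [0.013, -0.003, -1.0]]
contact_force: [-0.1, 0.1, -0.1]
gripper_width: 0.0444
finger_force: 0.0
```

```bash
python3 wr.py w_tarn .612 -.083 .005 .075 .045 35; python3 plan.py .612,-.083,.0015,-.194
```

```text
w_tarn [ 0.6103 -0.0811] [ 0.6103 -0.0805] [0.1044 0.0318] -0.219
t 8.825 tcp [ 0.607  -0.0822  0.1334] a -0.191 tilt [-0.0123 -0.001 ] w 0.0442 F [-0.2 -0.3 -0.6] ff 0.0
.612,-.083,.0015,-.194 lin [-0.022, 0.002, 0.439] dr [-0.0011, -0.0038, 0.0008]
```

View pics/w_tarn.png

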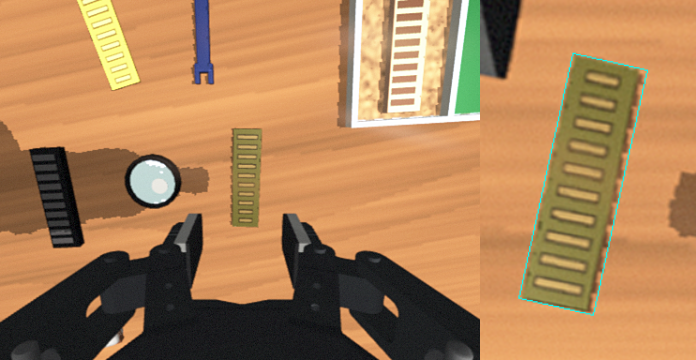

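Wrist view: the plate is between the fingers, and the fitted rectangle is 104 mm long. It reads about (0.611,-0.082) at angle -0.205, which agrees with the top view. I'll descend partway, take out the tilt and re-read.

Request:
play_rows([
  {"linear": [-0.02, 0.003, 0.15], "dr": [-0.001, -0.0035, 0.0045], "claw": 0.5},
  {"linear": [-0.02, 0.003, 0.3], "dr": [-0.001, -0.0035, 0.0045], "claw": 0.5},
  {"linear": [-0.02, 0.003, 0.36], "dr": [-0.001, -0.0035, 0.0045], "claw": 0.5},
  {"linear": [-0.02, 0.003, 0.36], "dr": [-0.001, -0.0035, 0.0045], "claw": 0.5},
  {"linear": [-0.02, 0.003, 0.36], "dr": [-0.001, -0.0035, 0.0045], "claw": 0.5},
  {"linear": [-0.02, 0.003, 0.36], "dr": [-0.001, -0.0035, 0.0045], "claw": 0.5},
])

```text
time: 9.57
tcp_pos: [0.6142, -0.0839, 0.0273]
ee_rot: [[-0.979, 0.205, 0.003], [0.205, 0.979, -0.001], [-0.004, -0.0, -1.0]]
contact_force: [-0.2, -0.2, 0.1]
gripper_width: 0.0432
finger_force: 0.0
```

```bash
python3 plan.py .6115,-.082,.0015,-.205
```

```text
t 9.575 tcp [ 0.6142 -0.0839  0.0273] a -0.207 tilt [ 0.0035 -0.0009] w 0.0432 F [-0.2 -0.2  0.1] ff 0.0
.6115,-.082,.0015,-.205 lin [0.01, 0.004, 0.086] dr [-0.0001, 0.0011, -0.0006]
```

Request:
play_rows([
  {"linear": [0.01, 0.004, 0.06], "dr": [0, 0.001, 0], "claw": 0.5},
  {"linear": [0.01, 0.004, 0.08], "dr": [0, 0.001, 0], "claw": 0.5},
  {"linear": [0.01, 0.004, 0.087], "dr": [0, 0.001, 0], "claw": 0.5},
  {"linear": [0.01, 0.004, 0.087], "dr": [0, 0.001, 0], "claw": 0.5},
  {"linear": [0.01, 0.004, 0.087], "dr": [0, 0.001, 0], "claw": 0.5},
  {"linear": [0.01, 0.004, 0.087], "dr": [0, 0.001, 0], "claw": 0.58},
  {"linear": [0.01, 0.004, 0.087], "dr": [0, 0.001, 0], "claw": 0.66},
  {"linear": [0.01, 0.004, 0.087], "dr": [0, 0.001, 0], "claw": 0.8},
  {"linear": [0.01, 0.004, 0.087], "dr": [0, 0.001, 0], "claw": 0.8},
  {"linear": [0.01, 0.004, 0.087], "dr": [0, 0.001, 0], "claw": 0.8},
])

```text
time: 10.82
tcp_pos: [0.6107, -0.082, 0.0004]
ee_rot: [[-0.979, 0.206, -0.001], [0.206, 0.979, 0.001], [0.001, 0.0, -1.0]]
contact_force: [-0.5, 1.4, 5.2]
gripper_width: 0.0255
finger_force: 59.0
```

```bash
python3 plan.py .6,-.06,.12,-.2
```

```text
t 10.825 tcp [ 6.107e-01 -8.200e-02  4.000e-04] a -0.207 tilt [-0.0013  0.0006] w 0.0255 F [-0.5  1.4  5.2] ff 59.0
.6,-.06,.12,-.2 lin [0.051, 0.064, -0.399] dr [0.0001, -0.0004, -0.0023]
```

```bash
python3 plan.py .5195,.0825,.12,-.13 .5195,.0825,.07,-.13
```

```text
t 10.825 tcp [ 6.107e-01 -8.200e-02  4.000e-04] a -0.207 tilt [-0.0013  0.0006] w 0.0255 F [-0.5  1.4  5.2] ff 59.0
.5195,.0825,.12,-.13 lin [0.411, 0.474, -0.398] dr [0.0001, -0.0004, -0.0245]
.5195,.0825,.07,-.13 lin [0.411, 0.474, -0.231] dr [0.0001, -0.0004, -0.0245]
```

Request:
play_rows([
  {"linear": [0, 0, -0.05], "dr": [0, 0, 0], "claw": 0.8},
  {"linear": [0, 0, -0.18], "dr": [0, 0, 0], "claw": 0.8},
  {"linear": [0, 0, -0.32], "dr": [0, 0, 0], "claw": 0.8},
  {"linear": [0.1, 0.12, -0.38], "dr": [0, 0, -0.008], "claw": 0.8},
  {"linear": [0.2, 0.24, -0.38], "dr": [0, 0, -0.016], "claw": 0.8},
  {"linear": [0.31, 0.36, -0.35], "dr": [0, 0, -0.0245], "claw": 0.8},
  {"linear": [0.39, 0.45, -0.28], "dr": [0, 0, -0.0245], "claw": 0.8},
  {"linear": [0.411, 0.474, -0.231], "dr": [0, 0, -0.0245], "claw": 0.8},
  {"linear": [0.411, 0.474, -0.231], "dr": [0, 0, -0.0245], "claw": 0.8},
  {"linear": [0.411, 0.474, -0.231], "dr": [0, 0, -0.0245], "claw": 0.8},
  {"linear": [0.411, 0.474, -0.231], "dr": [0, 0, -0.0245], "claw": 0.8},
])

```text
time: 12.2
tcp_pos: [0.5203, 0.0817, 0.07]
ee_rot: [[-0.991, 0.131, -0.001], [0.131, 0.991, 0.0], [0.001, 0.0, -1.0]]
contact_force: [-0.3, -0.1, -0.7]
gripper_width: 0.0253
finger_force: 59.4
```

```bash
python3 wr.py w_tarn2 .519 .081 .016 .1 .07; python3 plan.py .5195,.0825,.019,-.13
```

```text
t 12.25 tcp [0.5201 0.0817 0.0699] a -0.132 tilt [-0.0007  0.0001] w 0.0256 F [-0.  -0.7 -2.3] ff 59.4
.5195,.0825,.019,-.13 lin [0.002, 0.002, 0.17] dr [0.0, -0.0002, -0.0005]
```

View pics/w_tarn2.png

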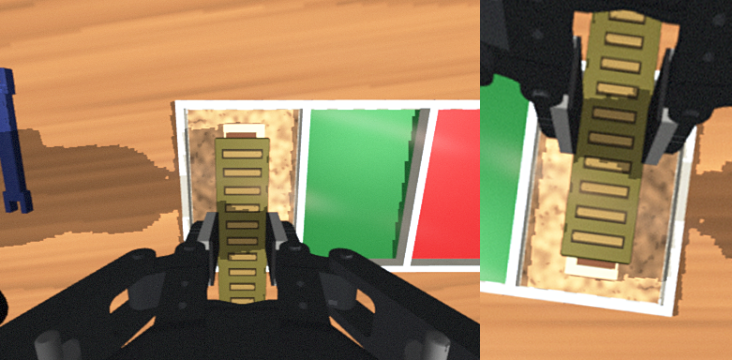

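Wrist view: the plate is held level, directly over the comb and aligned with it. I'll lower it gently.

Request:
play_rows([
  {"linear": [0.001, 0.002, 0.08], "dr": [0, 0, 0], "claw": 0.8},
  {"linear": [0.001, 0.002, 0.14], "dr": [0, 0, 0], "claw": 0.8},
  {"linear": [0.001, 0.002, 0.165], "dr": [0, 0, 0], "claw": 0.8},
  {"linear": [0.001, 0.002, 0.172], "dr": [0, 0, 0], "claw": 0.8},
  {"linear": [0.001, 0.002, 0.175], "dr": [0, 0, 0], "claw": 0.8},
  {"linear": [0.001, 0.002, 0.175], "dr": [0, 0, 0], "claw": 0.8},
])

```text
time: 13.0
tcp_pos: [0.5193, 0.0829, 0.0173]
ee_rot: [[-0.992, 0.13, -0.001], [0.13, 0.992, 0.0], [0.001, 0.0, -1.0]]
contact_force: [1.2, 0.6, -0.8]
gripper_width: 0.0255
finger_force: 59.4
```

```bash
python3 plan.py .5195,.0825,.0165,-.13
```

```text
t 13.0 tcp [0.5193 0.0829 0.0173] a -0.13 tilt [-0.0013  0.0003] w 0.0255 F [ 1.2  0.6 -0.8] ff 59.4
.5195,.0825,.0165,-.13 lin [-0.001, -0.001, 0.003] dr [0.0, -0.0004, -0.0001]
```

Within a millimetre, so I'll release slowly and retreat.

Request:
play_rows([
  {"linear": [0, 0, 0.002], "dr": [0, 0, 0], "claw": 0.8},
  {"linear": [0, 0, 0.002], "dr": [0, 0, 0], "claw": 0.66},
  {"linear": [0, 0, 0.002], "dr": [0, 0, 0], "claw": 0.58},
  {"linear": [0, 0, 0.002], "dr": [0, 0, 0], "claw": 0.5},
  {"linear": [0, 0, 0.002], "dr": [0, 0, 0], "claw": 0.48},
  {"linear": [0, 0, -0.03], "dr": [0, 0, 0], "claw": 0.48},
  {"linear": [0, 0, -0.15], "dr": [0, 0, 0], "claw": 0.48},
  {"linear": [0, 0, -0.35], "dr": [0, 0, 0], "claw": 0.48},
  {"linear": [0, 0, -0.35], "dr": [0, 0, 0], "claw": 0.48},
  {"linear": [0, 0, -0.35], "dr": [0, 0, 0], "claw": 0.48},
  {"linear": [0, 0, -0.35], "dr": [0, 0, 0], "claw": 0.48},
])

```text
time: 14.38
tcp_pos: [0.5176, 0.0827, 0.1204]
ee_rot: [[-0.991, 0.13, -0.005], [0.13, 0.992, -0.0], [0.005, -0.001, -1.0]]
contact_force: [-0.6, 0.2, 0.3]
gripper_width: 0.0448
finger_force: 0.0
```

```bash
python3 wr.py w_tarn3 .519 .081 .021 .08 .06; python3 plan.py .459,-.092,.12,-.191
```

```text
t 14.425 tcp [0.5176 0.0827 0.1203] a -0.13 tilt [-0.0055 -0.0004] w 0.0444 F [-0.7  0.4 -0.9] ff 0.0
.459,-.092,.12,-.191 lin [0.118, -0.603, 0.002] dr [-0.0004, -0.0017, 0.0193]
```

View pics/w_tarn3.png

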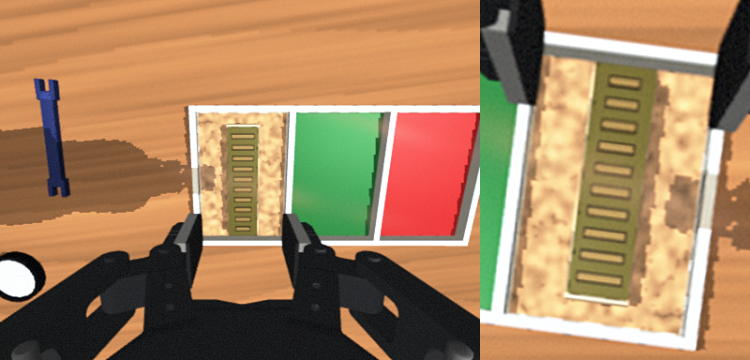

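Wrist view: the plate sits squarely on the comb, with comb edges showing evenly all round. Next is the wrench.

Request:
play_rows([
  {"linear": [0.04, -0.2, 0], "dr": [0, -0.001, 0.01], "claw": 0.55},
  {"linear": [0.08, -0.4, 0], "dr": [0, -0.001, 0.019], "claw": 0.6},
  {"linear": [0.118, -0.603, 0], "dr": [0, -0.001, 0.019], "claw": 0.64},
  {"linear": [0.118, -0.603, 0], "dr": [0, -0.001, 0.019], "claw": 0.64},
  {"linear": [0.118, -0.603, 0], "dr": [0, -0.001, 0.019], "claw": 0.64},
  {"linear": [0.118, -0.603, 0], "dr": [0, -0.001, 0.019], "claw": 0.64},
  {"linear": [0.118, -0.603, 0], "dr": [0, -0.001, 0.019], "claw": 0.64},
])

```text
time: 15.3
tcp_pos: [0.4608, -0.0906, 0.1216]
ee_rot: [[-0.982, 0.187, 0.0], [0.187, 0.982, -0.0], [-0.001, -0.0, -1.0]]
contact_force: [-0.4, -0.5, -0.3]
gripper_width: 0.0309
finger_force: 0.0
```

```bash
python3 wr.py w_wr .459 -.092 .008 .07 .035 60; python3 plan.py .4585,-.092,.001,-.191
```

```text
w_wr [ 0.4569 -0.0921] [ 0.4565 -0.0917] [0.1093 0.0205] -0.184
t 15.35 tcp [ 0.4607 -0.0908  0.1217] a -0.188 tilt [ 0.0006 -0.0003] w 0.0309 F [-1.3  0.8 -0.5] ff 0.0
.4585,-.092,.001,-.191 lin [0.007, -0.005, 0.402] dr [-0.0001, 0.0002, 0.001]
```

View pics/w_wr.png

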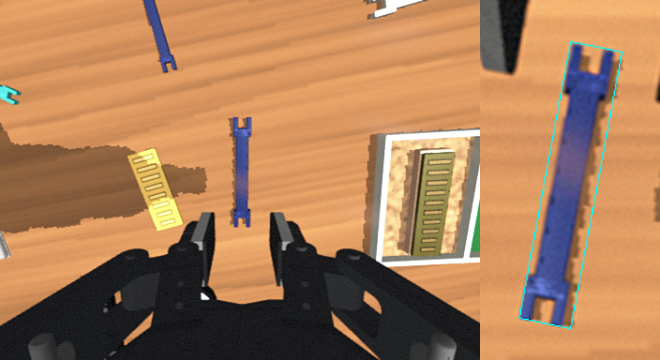

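The wrist view confirms the wrench: it is the large blue bar at (242,172), between the pads. It reads (0.457,-0.092), 109 mm long, at angle -0.187. I'll descend and grip.

Request:
play_rows([
  {"linear": [0.01, -0.003, 0.15], "dr": [0, 0, 0], "claw": 0.64},
  {"linear": [0.01, -0.003, 0.3], "dr": [0, 0, 0], "claw": 0.64},
  {"linear": [0.01, -0.003, 0.37], "dr": [0, 0, 0], "claw": 0.64},
  {"linear": [0.01, -0.003, 0.39], "dr": [0, 0, 0], "claw": 0.64},
  {"linear": [0.01, -0.003, 0.397], "dr": [0, 0, 0], "claw": 0.64},
  {"linear": [0.01, -0.003, 0.397], "dr": [0, 0, 0], "claw": 0.64},
  {"linear": [0.01, -0.003, 0.397], "dr": [0, 0, 0], "claw": 0.64},
])

```text
time: 16.23
tcp_pos: [0.4582, -0.0924, 0.0036]
ee_rot: [[-0.982, 0.189, 0.003], [0.189, 0.982, -0.001], [-0.003, -0.0, -1.0]]
contact_force: [-1.1, -0.1, -0.1]
gripper_width: 0.0308
finger_force: 0.0
```

```bash
python3 plan.py .4578,-.092,.0015,-.188
```

```text
t 16.225 tcp [ 0.4582 -0.0924  0.0036] a -0.19 tilt [ 0.0026 -0.0008] w 0.0308 F [-1.1 -0.1 -0.1] ff 0.0
.4578,-.092,.0015,-.188 lin [0.002, 0.001, 0.007] dr [-0.0001, 0.0009, -0.0006]
```

Request:
play_rows([
  {"linear": [0.002, 0.001, 0.004], "dr": [0, 0, 0], "claw": 0.68},
  {"linear": [0.002, 0.001, 0.004], "dr": [0, 0, 0], "claw": 0.75},
  {"linear": [0.002, 0.001, 0.004], "dr": [0, 0, 0], "claw": 0.82},
  {"linear": [0.002, 0.001, 0.004], "dr": [0, 0, 0], "claw": 0.97},
  {"linear": [0.002, 0.001, 0.004], "dr": [0, 0, 0], "claw": 0.97},
  {"linear": [0.002, 0.001, 0.004], "dr": [0, 0, 0], "claw": 0.97},
])

```text
time: 16.98
tcp_pos: [0.4568, -0.0918, 0.0018]
ee_rot: [[-0.982, 0.189, 0.001], [0.189, 0.982, -0.0], [-0.001, -0.0, -1.0]]
contact_force: [-0.8, 0.9, 5.5]
gripper_width: 0.0099
finger_force: 59.1
```

```bash
python3 plan.py .5,.07,.12,-.15
```

```text
t 16.975 tcp [ 0.4568 -0.0918  0.0018] a -0.19 tilt [ 0.0009 -0.0003] w 0.0099 F [-0.8  0.9  5.5] ff 59.1
.5,.07,.12,-.15 lin [-0.04, 0.557, -0.394] dr [-0.0, 0.0003, -0.0127]
```

Request:
play_rows([
  {"linear": [0, 0, -0.05], "dr": [0, 0, 0], "claw": 0.97},
  {"linear": [0, 0, -0.18], "dr": [0, 0, 0], "claw": 0.97},
  {"linear": [0, 0.03, -0.33], "dr": [0, 0, 0], "claw": 0.97},
  {"linear": [0, 0.18, -0.394], "dr": [0, 0, -0.005], "claw": 0.97},
  {"linear": [-0.03, 0.36, -0.394], "dr": [0, 0, -0.012], "claw": 0.97},
  {"linear": [-0.04, 0.557, -0.394], "dr": [0, 0, -0.012], "claw": 0.97},
  {"linear": [-0.04, 0.557, -0.394], "dr": [0, 0, -0.012], "claw": 0.97},
])

```text
time: 17.85
tcp_pos: [0.5013, 0.0736, 0.1195]
ee_rot: [[-0.989, 0.146, 0.002], [0.146, 0.989, 0.001], [-0.002, 0.001, -1.0]]
contact_force: [0.3, -0.1, -1.6]
gripper_width: 0.0099
finger_force: 58.9
```

```bash
python3 plan.py .542,.2578,.11,-.132 .542,.2578,.03,-.132
```

```text
t 17.85 tcp [0.5013 0.0736 0.1195] a -0.146 tilt [0.0021 0.0005] w 0.0099 F [ 0.3 -0.1 -1.6] ff 58.9
.542,.2578,.11,-.132 lin [-0.045, 0.627, 0.032] dr [0.0003, 0.0006, -0.0046]
.542,.2578,.03,-.132 lin [-0.044, 0.627, 0.299] dr [0.0003, 0.0006, -0.0046]
```

Request:
play_rows([
  {"linear": [-0.015, 0.2, 0], "dr": [0, 0, -0.002], "claw": 0.97},
  {"linear": [-0.03, 0.4, 0.02], "dr": [0, 0, -0.0046], "claw": 0.97},
  {"linear": [-0.045, 0.58, 0.03], "dr": [0, 0, -0.0046], "claw": 0.97},
  {"linear": [-0.045, 0.627, 0.06], "dr": [0, 0, -0.0046], "claw": 0.97},
  {"linear": [-0.045, 0.627, 0.15], "dr": [0, 0, -0.0046], "claw": 0.97},
  {"linear": [-0.045, 0.627, 0.25], "dr": [0, 0, -0.0046], "claw": 0.97},
  {"linear": [-0.045, 0.627, 0.29], "dr": [0, 0, -0.0046], "claw": 0.97},
  {"linear": [-0.045, 0.627, 0.29], "dr": [0, 0, -0.0046], "claw": 0.97},
  {"linear": [-0.045, 0.627, 0.29], "dr": [0, 0, -0.0046], "claw": 0.97},
])

```text
time: 18.98
tcp_pos: [0.5428, 0.2537, 0.0337]
ee_rot: [[-0.99, 0.138, 0.002], [0.138, 0.99, 0.0], [-0.002, 0.0, -1.0]]
contact_force: [-0.6, 0.2, -0.3]
gripper_width: 0.0098
finger_force: 59.0
```

```bash
python3 plan.py .542,.2578,.0085,-.132
```

```text
t 18.975 tcp [0.5428 0.2537 0.0337] a -0.139 tilt [0.0022 0.0002] w 0.0098 F [-0.6  0.2 -0.3] ff 59.0
.542,.2578,.0085,-.132 lin [0.005, 0.013, 0.084] dr [0.0001, 0.0007, -0.0021]
```

Request:
play_rows([
  {"linear": [0.004, 0.013, 0.05], "dr": [0, 0, -0.002], "claw": 0.97},
  {"linear": [0.004, 0.013, 0.075], "dr": [0, 0, -0.002], "claw": 0.97},
  {"linear": [0.004, 0.013, 0.082], "dr": [0, 0, -0.002], "claw": 0.97},
  {"linear": [0.004, 0.013, 0.084], "dr": [0, 0, -0.002], "claw": 0.97},
  {"linear": [0.004, 0.013, 0.084], "dr": [0, 0, -0.002], "claw": 0.97},
])

```text
time: 19.6
tcp_pos: [0.5405, 0.2578, 0.0078]
ee_rot: [[-0.991, 0.131, -0.001], [0.131, 0.991, -0.001], [0.0, -0.001, -1.0]]
contact_force: [-4.0, -1.2, 4.7]
gripper_width: 0.0093
finger_force: 59.7
```

```bash
python3 plan.py .542,.2578,.008,-.132
```

```text
t 19.6 tcp [0.5405 0.2578 0.0078] a -0.131 tilt [-0.0006 -0.0007] w 0.0093 F [-4.  -1.2  4.7] ff 59.7
.542,.2578,.008,-.132 lin [-0.005, 0.001, -0.001] dr [-0.0002, -0.0002, 0.0002]
```

Light contact (5 N), so I'll release and retreat.

Request:
play_rows([
  {"linear": [0, 0, 0], "dr": [0, 0, 0], "claw": 0.85},
  {"linear": [0, 0, 0], "dr": [0, 0, 0], "claw": 0.77},
  {"linear": [0, 0, 0], "dr": [0, 0, 0], "claw": 0.68},
  {"linear": [0, 0, 0], "dr": [0, 0, 0], "claw": 0.68},
  {"linear": [0, 0, -0.03], "dr": [0, 0, 0], "claw": 0.66},
  {"linear": [0, 0, -0.15], "dr": [0, 0, 0], "claw": 0.66},
  {"linear": [0, 0, -0.38], "dr": [0, 0, 0], "claw": 0.5},
  {"linear": [0, -0.2, -0.38], "dr": [0, 0, 0], "claw": 0.48},
  {"linear": [0, -0.4, -0.38], "dr": [0, 0, 0], "claw": 0.48},
  {"linear": [0.1, -0.6, -0.38], "dr": [0, 0, -0.005], "claw": 0.48},
  {"linear": [0.2, -0.8, -0.38], "dr": [0, 0, -0.01], "claw": 0.48},
  {"linear": [0.2, -0.95, -0.38], "dr": [0, 0, -0.02], "claw": 0.48},
  {"linear": [0.2, -0.95, -0.38], "dr": [0, 0, -0.02], "claw": 0.48},
])

```text
time: 21.22
tcp_pos: [0.4433, -0.0194, 0.1222]
ee_rot: [[-0.997, 0.074, 0.001], [0.074, 0.997, -0.001], [-0.001, -0.001, -1.0]]
contact_force: [0.3, 0.8, 0.8]
gripper_width: 0.0446
finger_force: 0.0
```

```bash
python3 plan.py .46,-.2,.12,-.06
```

```text
t 21.225 tcp [ 0.4433 -0.0194  0.1222] a -0.075 tilt [ 0.0012 -0.001 ] w 0.0446 F [0.3 0.8 0.8] ff 0.0
.46,-.2,.12,-.06 lin [-0.1, -0.596, 0.008] dr [-0.0003, 0.0004, -0.0046]
```

Request:
play_rows([
  {"linear": [-0.06, -0.2, 0], "dr": [0, 0, -0.005], "claw": 0.48},
  {"linear": [-0.1, -0.4, 0], "dr": [0, 0, -0.01], "claw": 0.48},
  {"linear": [-0.1, -0.6, 0], "dr": [0, 0, -0.012], "claw": 0.48},
  {"linear": [-0.1, -0.8, 0], "dr": [0, 0, -0.012], "claw": 0.48},
  {"linear": [-0.1, -0.96, 0], "dr": [0, 0, -0.012], "claw": 0.48},
  {"linear": [-0.1, -0.96, 0], "dr": [0, 0, -0.012], "claw": 0.48},
  {"linear": [-0.1, -0.96, 0], "dr": [0, 0, -0.012], "claw": 0.48},
])

```text
time: 22.1
tcp_pos: [0.4551, -0.3052, 0.1216]
ee_rot: [[-1.0, 0.031, 0.001], [0.031, 1.0, 0.0], [-0.001, 0.0, -1.0]]
contact_force: [-0.3, 0.2, 0.4]
gripper_width: 0.0445
finger_force: 0.0
```

```bash
python3 plan.py .45,-.366,.12,-.037
```

```text
t 22.1 tcp [ 0.4551 -0.3052  0.1216] a -0.031 tilt [0.0008 0.0005] w 0.0445 F [-0.3  0.2  0.4] ff 0.0
.45,-.366,.12,-.037 lin [0.011, -0.203, 0.005] dr [0.0002, 0.0002, 0.002]
```

Request:
play_rows([
  {"linear": [0.011, -0.203, 0], "dr": [0, 0, 0.002], "claw": 0.48},
  {"linear": [0.011, -0.203, 0], "dr": [0, 0, 0.002], "claw": 0.48},
  {"linear": [0.011, -0.203, 0], "dr": [0, 0, 0.002], "claw": 0.48},
  {"linear": [0.011, -0.203, 0], "dr": [0, 0, 0.002], "claw": 0.48},
  {"linear": [0.011, -0.203, 0], "dr": [0, 0, 0.002], "claw": 0.48},
])

```text
time: 22.72
tcp_pos: [0.4495, -0.3656, 0.1217]
ee_rot: [[-0.999, 0.036, 0.0], [0.036, 0.999, -0.0], [-0.0, 0.0, -1.0]]
contact_force: [0.2, 0.3, -0.9]
gripper_width: 0.0443
finger_force: 0.0
```

```bash
python3 wr.py w_ch .45 -.366 .009 .07 .035 40; python3 plan.py .449,-.366,.002,-.037
```

```text
w_ch [ 0.4468 -0.3676] [ 0.447 -0.367] [0.1032 0.0305] -0.043
t 22.775 tcp [ 0.4495 -0.3658  0.1217] a -0.036 tilt [ 0.0005 -0.0001] w 0.0446 F [ 0.6 -0.5 -0.5] ff 0.0
.449,-.366,.002,-.037 lin [0.002, -0.001, 0.399] dr [-0.0, 0.0002, 0.0003]
```

View pics/w_ch.png

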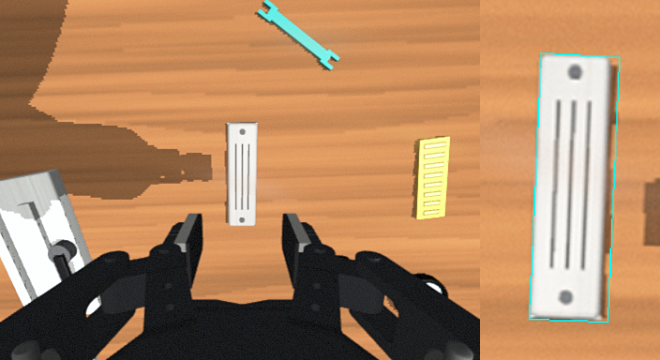

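Wrist view: the chrome cover is centred between the fingers at about (0.448,-0.366), angle -0.04. I'll descend and grip.

Request:
play_rows([
  {"linear": [0.004, -0.002, 0.15], "dr": [0, 0, 0.001], "claw": 0.48},
  {"linear": [0.004, -0.002, 0.3], "dr": [0, 0, 0.001], "claw": 0.48},
  {"linear": [0.004, -0.002, 0.37], "dr": [0, 0, 0.001], "claw": 0.48},
  {"linear": [0.004, -0.002, 0.39], "dr": [0, 0, 0.001], "claw": 0.48},
  {"linear": [0.004, -0.002, 0.398], "dr": [0, 0, 0.001], "claw": 0.48},
  {"linear": [0.004, -0.002, 0.4], "dr": [0, 0, 0.001], "claw": 0.5},
  {"linear": [0.004, -0.002, 0.4], "dr": [0, 0, 0.001], "claw": 0.5},
  {"linear": [0.004, -0.002, 0.4], "dr": [0, 0, 0.001], "claw": 0.58},
  {"linear": [0.004, -0.002, 0.4], "dr": [0, 0, 0.001], "claw": 0.66},
  {"linear": [0.004, -0.002, 0.4], "dr": [0, 0, 0.001], "claw": 0.8},
  {"linear": [0.004, -0.002, 0.4], "dr": [0, 0, 0.001], "claw": 0.8},
  {"linear": [0.004, -0.002, 0.4], "dr": [0, 0, 0.001], "claw": 0.8},
])

```text
time: 24.28
tcp_pos: [0.4484, -0.3674, 0.0022]
ee_rot: [[-0.999, 0.04, 0.001], [0.04, 0.999, -0.0], [-0.001, -0.0, -1.0]]
contact_force: [-1.6, 1.4, 6.0]
gripper_width: 0.026
finger_force: 59.2
```

```bash
python3 plan.py .46,-.09,.12,-.09
```

```text
t 24.275 tcp [ 0.4484 -0.3674  0.0022] a -0.04 tilt [ 0.0012 -0.0005] w 0.026 F [-1.6  1.4  6. ] ff 59.2
.46,-.09,.12,-.09 lin [-0.002, 0.925, -0.393] dr [-0.0001, 0.0004, 0.0158]
```

Gripped at TCP z ≈ 2.2 mm.

Request:
play_rows([
  {"linear": [0, 0, -0.05], "dr": [0, 0, 0], "claw": 0.8},
  {"linear": [0, 0, -0.18], "dr": [0, 0, 0], "claw": 0.8},
  {"linear": [0, 0.03, -0.33], "dr": [0, 0, 0], "claw": 0.8},
  {"linear": [0, 0.18, -0.393], "dr": [0, 0, 0.004], "claw": 0.8},
  {"linear": [0, 0.36, -0.393], "dr": [0, 0, 0.008], "claw": 0.8},
  {"linear": [0, 0.55, -0.393], "dr": [0, 0, 0.012], "claw": 0.8},
  {"linear": [0, 0.74, -0.393], "dr": [0, 0, 0.016], "claw": 0.8},
  {"linear": [0, 0.925, -0.393], "dr": [0, 0, 0.016], "claw": 0.8},
  {"linear": [0, 0.925, -0.393], "dr": [0, 0, 0.016], "claw": 0.8},
])

```text
time: 25.4
tcp_pos: [0.459, -0.087, 0.12]
ee_rot: [[-0.996, 0.085, 0.001], [0.085, 0.996, 0.0], [-0.001, 0.0, -1.0]]
contact_force: [-1.1, -0.1, -1.5]
gripper_width: 0.0257
finger_force: 59.4
```

```bash
python3 plan.py .5303,.1696,.11,-.132
```

```text
t 25.4 tcp [ 0.459 -0.087  0.12 ] a -0.085 tilt [0.0007 0.0002] w 0.0257 F [-1.1 -0.1 -1.5] ff 59.4
.5303,.1696,.11,-.132 lin [-0.164, 0.872, 0.034] dr [0.0001, 0.0002, 0.015]
```

Request:
play_rows([
  {"linear": [-0.04, 0.2, 0], "dr": [0, 0, 0.004], "claw": 0.8},
  {"linear": [-0.08, 0.4, 0], "dr": [0, 0, 0.008], "claw": 0.8},
  {"linear": [-0.12, 0.6, 0.02], "dr": [0, 0, 0.012], "claw": 0.8},
  {"linear": [-0.15, 0.78, 0.034], "dr": [0, 0, 0.015], "claw": 0.8},
  {"linear": [-0.164, 0.872, 0.05], "dr": [0, 0, 0.015], "claw": 0.8},
  {"linear": [-0.164, 0.872, 0.12], "dr": [0, 0, 0.015], "claw": 0.8},
  {"linear": [-0.164, 0.872, 0.22], "dr": [0, 0, 0.015], "claw": 0.8},
  {"linear": [-0.164, 0.872, 0.28], "dr": [0, 0, 0.015], "claw": 0.8},
  {"linear": [-0.164, 0.872, 0.28], "dr": [0, 0, 0.015], "claw": 0.8},
  {"linear": [-0.164, 0.872, 0.28], "dr": [0, 0, 0.015], "claw": 0.8},
])

```text
time: 26.65
tcp_pos: [0.5332, 0.1654, 0.0362]
ee_rot: [[-0.99, 0.138, 0.002], [0.138, 0.99, -0.0], [-0.002, 0.0, -1.0]]
contact_force: [-0.3, 0.4, -0.4]
gripper_width: 0.026
finger_force: 59.5
```

```bash
python3 plan.py .5303,.1696,.009,-.132
```

```text
t 26.65 tcp [0.5332 0.1654 0.0362] a -0.139 tilt [ 0.0021 -0.0003] w 0.026 F [-0.3  0.4 -0.4] ff 59.5
.5303,.1696,.009,-.132 lin [0.012, 0.012, 0.091] dr [0.0, 0.0007, -0.0022]
```

Request:
play_rows([
  {"linear": [0.01, 0.012, 0.05], "dr": [0, 0, -0.002], "claw": 0.8},
  {"linear": [0.01, 0.012, 0.08], "dr": [0, 0, -0.002], "claw": 0.8},
  {"linear": [0.01, 0.012, 0.089], "dr": [0, 0, -0.002], "claw": 0.8},
  {"linear": [0.01, 0.012, 0.091], "dr": [0, 0, -0.002], "claw": 0.8},
  {"linear": [0.01, 0.012, 0.091], "dr": [0, 0, -0.002], "claw": 0.8},
])

```text
time: 27.28
tcp_pos: [0.5286, 0.1696, 0.0082]
ee_rot: [[-0.991, 0.131, -0.001], [0.131, 0.991, -0.001], [0.001, -0.001, -1.0]]
contact_force: [-2.9, -0.5, 4.5]
gripper_width: 0.0257
finger_force: 60.1
```

```bash
python3 plan.py .5303,.1696,.0085,-.132
```

```text
t 27.275 tcp [0.5286 0.1696 0.0082] a -0.131 tilt [-0.0011 -0.0008] w 0.0257 F [-2.9 -0.5  4.5] ff 60.1
.5303,.1696,.0085,-.132 lin [-0.006, 0.001, -0.001] dr [-0.0003, -0.0003, 0.0002]
```

Touching lightly, so I'll release, rise, and pull back towards the base to clear the top view.

Request:
play_rows([
  {"linear": [0, 0, 0], "dr": [0, 0, 0], "claw": 0.66},
  {"linear": [0, 0, 0], "dr": [0, 0, 0], "claw": 0.58},
  {"linear": [0, 0, 0], "dr": [0, 0, 0], "claw": 0.5},
  {"linear": [0, 0, 0], "dr": [0, 0, 0], "claw": 0.48},
  {"linear": [0, 0, -0.03], "dr": [0, 0, 0], "claw": 0.48},
  {"linear": [0, 0, -0.15], "dr": [0, 0, 0], "claw": 0.48},
  {"linear": [0, 0, -0.38], "dr": [0, 0, 0], "claw": 0.48},
  {"linear": [0.2, 0.1, -0.5], "dr": [0, 0, 0], "claw": 0.48},
  {"linear": [0.4, 0.3, -0.6], "dr": [0, 0, 0], "claw": 0.48},
  {"linear": [0.6, 0.6, -0.6], "dr": [0, 0, 0], "claw": 0.48},
  {"linear": [0.7, 0.95, -0.6], "dr": [0, 0, 0], "claw": 0.48},
  {"linear": [0.7, 0.95, -0.6], "dr": [0, 0, 0], "claw": 0.48},
  {"linear": [0.7, 0.95, -0.6], "dr": [0, 0, 0], "claw": 0.48},
  {"linear": [0.7, 0.95, -0.6], "dr": [0, 0, 0], "claw": 0.48},
])

```text
time: 29.02
tcp_pos: [0.3574, 0.4842, 0.1884]
ee_rot: [[-0.992, 0.126, 0.002], [0.126, 0.992, 0.002], [-0.001, 0.002, -1.0]]
contact_force: [0.4, 0.4, -0.1]
gripper_width: 0.0443
finger_force: 0.0
```

```bash
python3 plan.py
python3 - <<'E'
from h import *
img=bot.camera("top");m=bot.camera_model("top");K,R,t=m["mtx"],m["R"],np.array(m["t"])
o=ortho(img,K,R,t,.016,.43,.64,-.01,.36)
full=cv2.resize(ortho(img,K,R,t,.01,.35,.7,-.45,.36),(740,180*740//417)) if False else ortho(img,K,R,t,.01,.35,.7,-.45,.36)
full=cv2.resize(full,(405,175))
pad=np.zeros((175,740,3),np.uint8);pad[:,:405]=full
cv2.imwrite("pics/fin.png",np.vstack([o,pad])[:,:,::-1])
for n,(x,y,z,thr) in {"chrome":(.53,.17,.015,40),"wrench":(.542,.258,.014,60),"plate":(.5195,.0825,.021,30)}.items():
    q=ortho(img,K,R,t,z,x-.07,x+.07,y-.03,y+.03);L=cv2.cvtColor(q,cv2.COLOR_RGB2LAB).astype(float)
    bg=np.median(np.r_[L[40:-40,:16].reshape(-1,3),L[40:-40,-16:].reshape(-1,3)],0)
    mk=(np.linalg.norm(L-bg,axis=2)>thr);mk[:18]=0;mk[-18:]=0
    c,sz,a,b,mo=rect(mk,x+.07,y+.03);print(n,np.round(c,4),np.round(mo,4),np.round(sz,4),round(a,3))
E
sed -n '1,13p' meas.py | sed 's#pics/tiles#pics/x#' > m2.py; python3 m2.py | grep -E "black|bright|mag"
```

```text
t 29.025 tcp [0.3574 0.4842 0.1884] a -0.126 tilt [0.0017 0.0023] w 0.0443 F [ 0.4  0.4 -0.1] ff 0.0
chrome [0.5312 0.1689] [0.5309 0.1687] [0.1019 0.0262] -0.13
wrench [0.5429 0.2528] [0.5494 0.252 ] [0.1082 0.0189] -0.115
plate [0.5203 0.0778] [0.5209 0.0773] [0.1084 0.0375] -0.136Traceback (most recent call last):
  File "m2.py", line 9, in <module>
    d=np.linalg.norm(L-bg,axis=2);cent,sz,a,b,mo=rect(d>35,x1,y1)
                                                 ~~~~^^^^^^^^^^^^
  File "h.py", line 16, in rect
    m=(l==1+np.argmax(st[1:,4])).astype(np.uint8)
            ~~~~~~~~~^^^^^^^^^^
    return _wrapfunc(a, 'argmax', axis=axis, out=out, **kwds)
    return bound(*args, **kwds)
ValueError: attempt to get argmax of an empty sequence
```

View pics/fin.png

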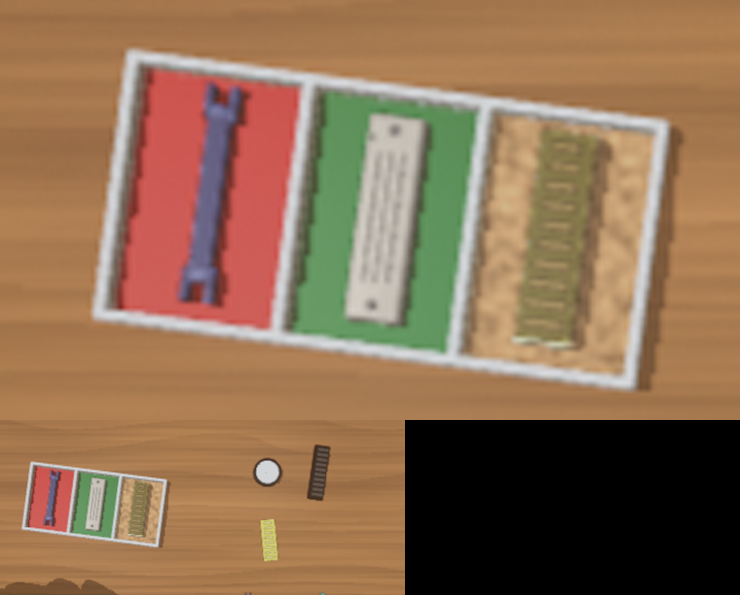

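Final view: the wrench is on red, the cover on green, and the plate on the comb on cork, each central and lengthwise. The black comb, bright plate and magnifier lie as before. I'll check those three numerically, then hand in.

```bash
sed -i 's/"pear":.*"black"/"black"/' m2.py; python3 m2.py && python3 -c "
from rig import bot
print(bot.sign_off())"
```

```text
black [ 0.5947 -0.2778] moments [ 0.5947 -0.2773] size [0.111  0.0354] ang -0.145
bright [ 0.4604 -0.1791] moments [ 0.4604 -0.179 ] size [0.0829 0.0291] ang 0.091
mag [ 0.5951 -0.1752] moments [ 0.5946 -0.1747] size [0.059 0.058] ang -1.571Traceback (most recent call last):
  File "m2.py", line 12, in <module>
    out=np.vstack([np.hstack(tiles[:4]),np.hstack(tiles[4:])])
                                        ~~~~~~~~~^^^^^^^^^^^
    return _nx.concatenate(arrs, 1, dtype=dtype, casting=casting)
           ~~~~~~~~~~~~~~~^^^^^^^^^^^^^^^^^^^^^^^^^^^^^^^^^^^^^^^
ValueError: need at least one array to concatenate
```

The black comb, bright plate and magnifier have not moved, so I'm handing in.

```bash
python3 -c "
from rig import bot
print(bot.sign_off())"
```

```text
the job is handed in; nothing more can be done
None
```

The caddy is made up and handed in at about 29 s (no verdict came back): pearwood comb on cork with the tarnished plate on top, chrome cover on green, large blue wrench on red, and the black comb, bright plate and magnifier where they lay.

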